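# Present the covered glass slide label up over the light pad

## Robot

A 6-joint arm with a two-finger parallel gripper is mounted at the origin on the work surface. World frame = base frame: x ahead of the robot, y to its left, z up, the work surface at z = 0. Lengths are in mm, angles in rad, forces in N, time in s.
With the tool pointing down it reaches from about 350 to 875 mm from the base axis. Payload 4.2 kg.
Tool frame: the origin (TCP) lies midway between the tips of the shut fingers; the grasp point (between the pads) lies 19 mm behind it (arm.grasp_offset is the distance from the TCP to the grasp point, in mm); z points along the fingers, y is the direction in which the jaws open and shut (so a half turn about z gives the same grasp; the last joint's range is limited). The gripper opens to 85 mm and grips with 20 to 120 N. Pads are 22 mm wide; open, the fingers measure 114 mm over their backs; the gripper's body (76 mm by 85 mm) begins 54 mm behind the grasp point. The pads swing forward as they close: fully open they stand 13 mm farther back than shut.
Start: joints at [1.602, 0.385, 0.008, 0, -1.194, -0.259], TCP at [141.115, 608.84, 231.312] pointing down, gripper open.
Joint ranges: [-3.14, 3.14], [-1.21, 2.06], [-1.07, 1.41], [-3.16, 2.05], [-2.99, -0.16], [-3.1, 3.1]. Speed limits (rad/s): [2.79, 2.79, 3.14, 3.14, 3.14, 3.14].

## Interface

Orientations are given as a unit quaternion [x, y, z, w].
In Python, from bench import arm gives the robot as it stands.
- The arm moves only by the tool move_arm, never from a script. Its argument "moves" is a list of rows, each an object with "gripper": the gripper's target within -1 to 1 (fully open at 1, half-way at 0, shut at -1); "xyz": the shift along the tool's x, y, z in cm, a list of three; "angular": the turn, a rotation vector about the tool's x, y, z in rad, a list of three. In form: [{"gripper": gripper, "xyz": [dx, dy, dz], "angular": [wx, wy, wz]}, ...]. A call has 1 to 10 rows; each row is the pose to reach, as a shift and turn from the pose commanded when the call began, along the tool's axes at that moment; what a row does not reach only later rows make up. A row lasts 1/8 s, in which the tool goes at most 62.5 mm and 10.7 degrees, less where a joint would pass 70% of its speed; a pose out of reach is approached as far as the arm can. A call with a gripper value outside its range is refused whole. The fingers move at their own pace and stop on an object; the grip force is fixed at half the most. Time passes only in rows, so rows that repeat a pose let the fingers close. It gives the time, the measured TCP pose, the force and the opening at its end, in the units of the state.
- arm.read_state(): the state, without advancing time (a new reading comes with each control period).
- arm.get_image(name): name is "scene" or "top" or "wrist"; returns (picture, depth): 384x512x3 uint8, blue, green, red; 384x512 float32, mm along the optical axis (not along the pixel's ray), 0 where there is no reading.
- arm.get_calibration(name): a dict with "camera_matrix" (3x3 intrinsics, pixels), "R" (3x3) and "t" (3): a world point X has camera coordinates R X + t. Camera axes: x right, y down, z forward; pixel columns grow to the right and rows downward; lengths in mm; the calibration is good to about 2 mm. A picture is of the moment at which its call begins: read the wrist's pose just before it. get_calibration takes no time and is no camera call; for the wrist camera it gives the pose at the moment of the call.
- arm.job_done(): hands the job in, once; it reports no verdict.
The state is a dict: "clock": time; "joints": joint angles; "joint_vel": joint speeds; "joint_efforts": joint torques, N m; "position": TCP position; "ee_rot": TCP orientation; "contact_force": force on the tool from outside, world axes, zero at the start; "wrist_torque": the same for the moment, N m; "gripper_width": finger opening in mm.
Only numpy, scipy, OpenCV 4.12 (cv2) and the standard library are available. Lean on these libraries where they do the work, as an engineer would, in place of code of your own. Each camera call takes 0.05 s, during which the arm holds its last target. There are 200 camera calls.

## Task

Slide the cover of the slide box all the way across, over the other compartment, and take out the glass slide that was under it, gripping its clear part: the corner notch tells which end and face are frosted. Finish still holding it up with the frosted label over the middle of the light pad, 10 to 25 cm above the bench, frosted face turned upward (at least half-way to flat, like a lectern). Leave the other slide and everything else on the bench alone.

Things in the scene. Friction and masses are not known exactly. Their poses are not given: they have to be found in the camera images.
- slidebox: Fixed grey slide box, 130 (x) x 186 (y) x 66 mm high; origin: centre of its underside. Two compartments centred at y = -45 and +45 mm, each 110 (x) x 84 mm inside, floor at z = 6, walls to 52, aluminium rails at both x ends to 66 mm. Mid-compartment, two black ribs (5 thick, tops at z = 18, 9.6 mm apart) form a slot along x that holds one slide on edge, its top at z = 46 mm.
- slot_covered (a point): Middle of the slot floor of the compartment that the cover closes at the start (box y = -45 mm, z = 6 mm); axes as the box.
- slot_open (a point): Middle of the slot floor of the compartment that is open at the start (box y = +45 mm, z = 6 mm); axes as the box.
- cover (a joint): Slide joint of the flat steel cover (118 x 92 x 5 mm, top at 60 mm above the bench), in m along the box's +y; 0 = closes the -y compartment, 0.09 = stop, closes the +y compartment. Starts at 0 to 0.012. Slides with about 1.5 N of friction and stays where left.
- cover_grip (a point): Top middle of the black grip bar on the cover: 50 mm long along box x, 10 mm thick along box y, standing 20 mm above the cover's plate; this point is 80 mm above the bench.
- slide_a: Pale green glass slide 80 x 8 x 40 mm high, 60 g, standing on edge in a box slot, which one varies. Origin: centre of its underside. x: along it to the frosted end (x = 16 to 40 mm); y: out of the frosted (white) face; z: up. A 10 mm square notch is cut from the +x +z corner: facing the frosted face, notch up, it is at your left. The two slides are alike but stand turned opposite ways.
- slide_b: Pale green glass slide 80 x 8 x 40 mm high, 60 g, standing on edge in a box slot, which one varies. Origin: centre of its underside. x: along it to the frosted end (x = 16 to 40 mm); y: out of the frosted (white) face; z: up. A 10 mm square notch is cut from the +x +z corner: facing the frosted face, notch up, it is at your left. The two slides are alike but stand turned opposite ways.
- slide_a_label (a point): Middle of slide_a's frosted label, at x = 27, y = 4 (on the face), z = 18 mm of slide_a; axes as slide_a.
- slide_b_label (a point): Middle of slide_b's frosted label, at x = 27, y = 4 (on the face), z = 18 mm of slide_b; axes as slide_b.
- lightpad: White square light pad fixed on the bench, 120 x 120 x 10 mm; origin: centre of its underside.
- tube_a: Capped sample tube, 34 mm cap, 114 mm tall, loose in the blue tube rack at the left (170 x 130 x 45 mm, tube tops at 121 mm); origin: its bottom. Bystander.
- tube_b: Another such capped tube in the rack. Bystander.
- tube_c: Another such capped tube in the rack. Bystander.
- beaker: Glass beaker, 68 mm wide, 85 mm tall, loose; origin: centre of its underside. Bystander.
- dropper: Small amber dropper bottle, 34 mm wide, 75 mm tall, loose, beyond the task's things; origin: centre of its underside. Bystander.
- petri: Closed petri dish, 94 mm wide, 16 mm high, loose; origin: centre of its underside. Bystander.
- markerpen: Black marker pen, 130 x 12 x 12 mm, lying loose beyond the task's things; origin: centre of its underside. Bystander.
There are look-alikes about, which are no part of the job. What is meant by the lightpad is not pink, and is the smaller of those in its own colour.

How it is judged (in metres and radians):
On the way:
1. the cover is slid across over the other compartment (value of joint cover above 0.078 m), for 0.2 s.
At the end, for the whole second after the job is handed in: Cover at 78 mm or more; the slide that was under it held by its clear part (grasp point below x = 6 mm of it), still, free of box and pad, label middle within 35 mm of the pad's centre and 100 to 250 mm up, label face within 55 deg of facing straight up; other slide in its slot, moved under 12 mm (value of joint cover above 0.078 m and ((horizontal distance between slide_a_label and lightpad below 0.035 m and height (world z) of slide_a_label between 0.1 and 0.25 m and angle between slide_a's own y axis and vertical below 0.96 rad and contact force between the fingers and slide_a above 1 N and x of the grasp point in the frame of slide_a below 0.006 m and linear speed of slide_a below 0.03 m/s and angular speed of slide_a below 0.3 rad/s and contact force between slide_a and slidebox below 0.1 N and contact force between slide_a and lightpad below 0.1 N and distance of slide_b from where it was at the start of the episode below 0.012 m and y of slide_b in the frame of slidebox above 0.03 m and angle between slide_b's own z axis and vertical below 0.25 rad) or (horizontal distance between slide_b_label and lightpad below 0.035 m and height (world z) of slide_b_label between 0.1 and 0.25 m and angle between slide_b's own y axis and vertical below 0.96 rad and contact force between the fingers and slide_b above 1 N and x of the grasp point in the frame of slide_b below 0.006 m and linear speed of slide_b below 0.03 m/s and angular speed of slide_b below 0.3 rad/s and contact force between slide_b and slidebox below 0.1 N and contact force between slide_b and lightpad below 0.1 N and distance of slide_a from where it was at the start of the episode below 0.012 m and y of slide_a in the frame of slidebox above 0.03 m and angle between slide_a's own z axis and vertical below 0.25 rad))); the arm keeps its last pose, push and grip.
It fails at once if a bystander is knocked over or shifted by more than 30 mm (distance of any of tube_a, tube_b, tube_c, beaker, dropper, petri, markerpen from where it was at the start of the episode above 0.03 m).
It also fails if it takes over 46 s, if anything falls off the work surface, if the arm or the gripper's body presses on something with over 40 N, if the wrist force passes 120 N, or if a joint passes its speed limit or range.

## Working session

There is one attempt and no reset: what is moved stays moved. The work goes in short steps, Python scripts to look and compute and a tool call to move; the robot and the scene stay as the last step left them, time stands still between calls to the robot, and variables do not carry over. Pictures are saved under pics/ and viewed, about 8 in all and at most 12, crops included, and the job is handed in when it is done.

Besides the shell and the picture viewer there is one more tool, called after "Request:" as name(argument=value, ...), one argument or row to a line, values as JSON. move_arm: Moves the arm, as the interface text tells. Its arguments: {"type":"object","properties":{"moves":{"type":"array","items":{"type":"object","properties":{"gripper":{"type":"number"},"xyz":{"type":"array","items":{"type":"number"}},"angular":{"type":"array","items":{"type":"number"}}}}}},"required":["moves"]}

```bash
ls; mkdir -p pics; cat > h.py <<'E'
import numpy as np, cv2
from bench import arm
from scipy.spatial.transform import Rotation as R
def snap(n):
    c=arm.get_calibration(n); p,d=arm.get_image(n)
    np.savez(f'{n}.npz',p=p,d=d,K=c['camera_matrix'],R=c['R'],t=c['t']); return p
def px(n,u,v,z=None):
    f=np.load(f'{n}.npz'); K,Rm,t=f['K'],f['R'],np.ravel(f['t'])
    r=np.linalg.inv(K)@[u,v,1.]
    if z is None: return Rm.T@(r*f['d'][int(round(v)),int(round(u))]-t)
    o=-Rm.T@t; w=Rm.T@r; return o+w*(z-o[2])/w[2]
def crop(n,u0,v0,u1,v1,s,name):
    p=np.load(f'{n}.npz')['p'][v0:v1,u0:u1]
    cv2.imwrite(f'pics/{name}.png',cv2.resize(p,None,fx=s,fy=s,interpolation=cv2.INTER_CUBIC))
def delta(pos,rot):
    "shift (cm) and turn from current pose to target, tool axes"
    s=arm.read_state(); R0=R.from_quat(s['ee_rot'])
    return np.round(R0.inv().apply(np.array(pos)-s['position'])/10,2), np.round((R0.inv()*rot).as_rotvec(),3)
E
python3 - <<'E'
from h import *
a=snap('top'); b=snap('scene')
cv2.imwrite('pics/top.png',cv2.resize(a,(800,600)));cv2.imwrite('pics/scene.png',cv2.resize(b,(800,600)))
s=arm.read_state();print(s)
E
```

```text
pics
{'clock': 0.1, 'joints': array([ 1.60157242e+00,  3.85473887e-01,  6.73993772e-03, -4.18402327e-04,
       -1.19398162e+00, -2.58637249e-01]), 'joint_vel': array([ 0.00186758, -0.00333125,  0.00256037,  0.00259711,  0.00244888,
        0.00253569]), 'joint_efforts': array([-8.02963514e-04, -3.93320060e+01,  1.88930190e+01,  4.19797540e+00,
       -2.56967236e-03,  6.50203432e-06]), 'position': array([141.0315294 , 608.34166575, 230.32808449]), 'ee_rot': array([ 9.93507677e-01, -1.13760876e-01, -5.40383791e-05,  9.77629950e-04]), 'contact_force': array([-0.55337375,  0.05274839, -0.00569829]), 'wrist_torque': array([-0.01272301, -0.04802461,  0.01335694]), 'gripper_width': 85.58522763119437}
```

View pics/top.png

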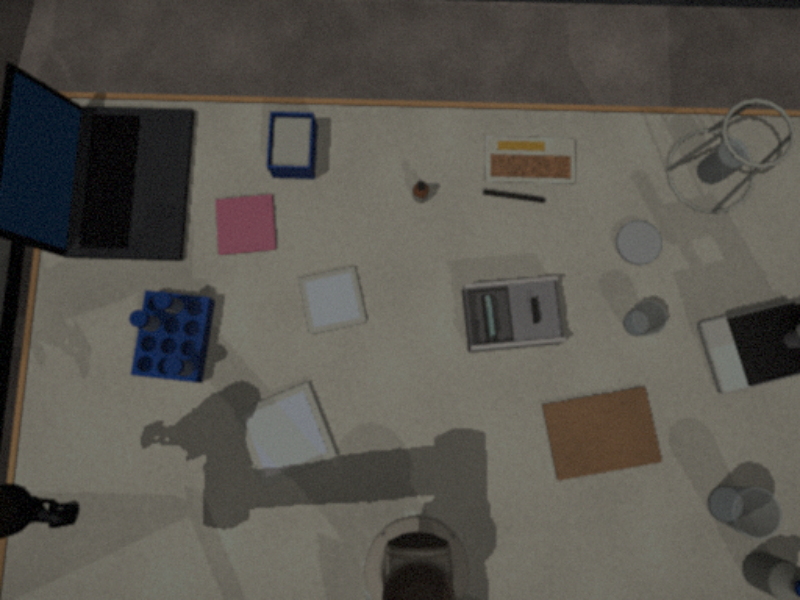

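View pics/scene.png

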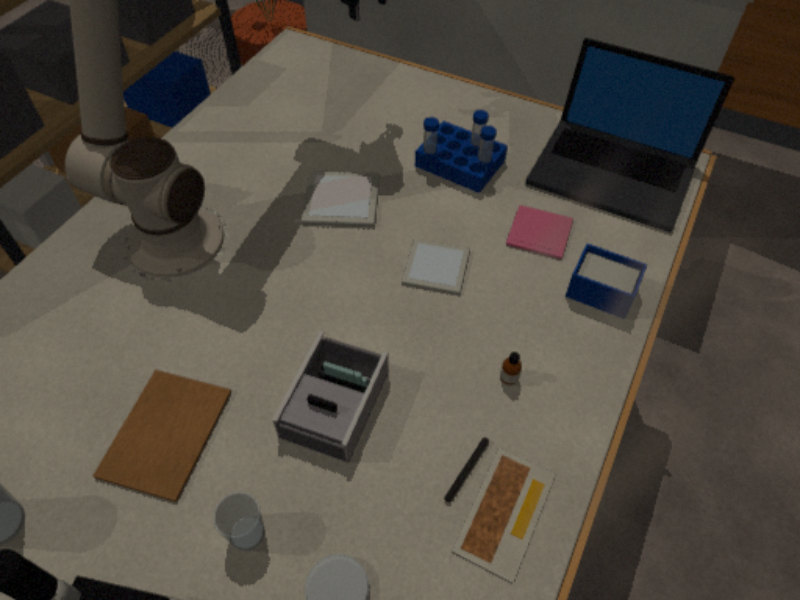

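Top view: the box is at about (513,313) of 800x600, with its open compartment (+y) on the left and the cover with its grip bar at (535,310). The small white pad is at (333,299), and the larger white look-alike is at (290,427). The beaker is at (638,320).

```bash
python3 - <<'E'
from h import *
crop('top',180,160,380,235,4,'topc')
f=np.load('top.npz');K=f['K'];print(K, -f['R'].T@np.ravel(f['t']))
k=.64
for n,(u,v),z in [('grip',(535,310),80),('pad',(333,299),10),('padbig',(290,427),10),('beak',(638,320),85)]:
    print(n,px('top',u*k,v*k).round(),px('top',u*k,v*k,z).round(1))
E
```

```text
[[455.79654847   0.         258.35008517]
 [  0.         455.79654847 187.6970295 ]
 [  0.           0.           1.        ]] [ 295.74971256   27.42907519 1445.32545233]
grip [ 500. -218.   84.] [ 500.2 -219.3   80. ]
pad [522. 180.  13.] [522.2 180.1  10. ]
padbig [263. 253.  16.] [263.2 254.   10. ]
beak [ 496. -440.   12.] [ 485.4 -416.3   85. ]
```

View pics/topc.png

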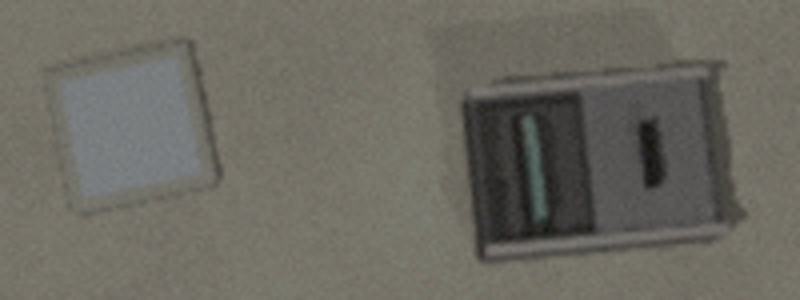

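```bash
cat >> h.py <<'E'
def boxpose():
    q=lambda u,v,z:px('top',180+u/4,160+v/4,z)[:2]
    a,b,c,d=[q(u,v,66) for u,v in [(468,93),(715,70),(725,232),(483,255)]]
    yv=(a-b)+(d-c); th=np.arctan2(yv[1],yv[0])-np.pi/2
    return (a+b+c+d)/4, th, (a,b,c,d)
E
python3 - <<'E'
from h import *
c,th,cs=boxpose();print(c,th,[np.linalg.norm(cs[i]-cs[i-1]).round() for i in range(4)])
q=lambda u,v,z:px('top',180+u/4,160+v/4,z)[:2]
B=lambda p:(R.from_euler('z',-th).apply([*(p-c),0])[:2]).round(1)
print('grip',B(q(652,153,80)),q(652,153,80),'slide ends',B(q(528,115,46)),B(q(541,222,46)))
P=[q(u,v,10) for u,v in [(47,68),(190,42),(220,185),(80,212)]];print('pad',np.mean(P,0),[np.linalg.norm(P[i]-P[i-1]).round() for i in range(4)])
g=np.r_[q(652,153,80),150]
for yaw in (th,th+np.pi): print(delta(g,R.from_euler('z',yaw)*R.from_euler('x',np.pi)))
E
```

```text
[ 494.84683139 -182.25442028] 0.1217431659032937 [np.float64(125.0), np.float64(191.0), np.float64(125.0), np.float64(185.0)]
grip [  1.1 -39.2] [ 500.72789085 -221.0666521 ] slide ends [44.2 46.3] [-39.8  45.8]
pad [521.53084038 178.71234929] [np.float64(120.0), np.float64(116.0), np.float64(118.0), np.float64(113.0)]
(array([53.79, 72.65,  8.18]), array([ 0.002,  0.   , -0.35 ]))
(array([53.79, 72.65,  8.18]), array([ 0.   , -0.003,  2.792]))
```

Request:
move_arm(
  moves=[
    {"gripper": 1,"xyz": [53.8,72.6,5],"angular": [0,0,-0.35]},
    {"gripper": 1,"xyz": [53.8,72.6,5],"angular": [0,0,-0.35]},
    {"gripper": 1,"xyz": [53.8,72.6,5],"angular": [0,0,-0.35]},
    {"gripper": 1,"xyz": [53.8,72.6,5],"angular": [0,0,-0.35]},
    {"gripper": 0.5,"xyz": [53.8,72.6,5],"angular": [0,0,-0.35]},
    {"gripper": 0.0,"xyz": [53.8,72.6,5],"angular": [0,0,-0.35]},
    {"gripper": 0,"xyz": [53.8,72.6,5],"angular": [0,0,-0.35]},
    {"gripper": 0,"xyz": [53.8,72.6,5],"angular": [0,0,-0.35]},
    {"gripper": 0,"xyz": [53.8,72.6,5],"angular": [0,0,-0.35]},
    {"gripper": 0,"xyz": [53.8,72.6,5],"angular": [0,0,-0.35]},
  ],
)

```text
clock: 1.35
position: [390.2, 34.6, 196.9]
ee_rot: [0.998, 0.061, 0.0, -0.0]
contact_force: [0.6, 1.7, 0.1]
gripper_width: 43.0
```

```bash
python3 - <<'E'
from h import *
c,th,cs=boxpose()
s=arm.read_state();print(s['clock'],s['position'],s['joints'],s['gripper_width'])
print(delta([500.7,-221,180],R.from_euler('z',th)*R.from_euler('x',np.pi)))
E
```

```text
1.35 [390.15234512  34.57319133 196.89662977] [ 5.08621538e-01  7.62244666e-03 -5.71609878e-01 -1.14619897e-05
 -9.90557602e-01  1.18497999e+00] 42.970691303113476
(array([ 7.84, 26.72,  1.69]), array([-0.   , -0.001,  0.001]))
```

Request:
move_arm(
  moves=[
    {"gripper": 0,"xyz": [7.8,26.7,1.7],"angular": [0,0,0]},
    {"gripper": 0,"xyz": [7.8,26.7,1.7],"angular": [0,0,0]},
    {"gripper": 0,"xyz": [7.8,26.7,1.7],"angular": [0,0,0]},
    {"gripper": 0,"xyz": [7.8,26.7,1.7],"angular": [0,0,0]},
    {"gripper": 0,"xyz": [7.8,26.7,1.7],"angular": [0,0,0]},
    {"gripper": 0,"xyz": [7.8,26.7,1.7],"angular": [0,0,0]},
    {"gripper": 0,"xyz": [7.8,26.7,1.7],"angular": [0,0,0]},
    {"gripper": 0,"xyz": [7.8,26.7,1.7],"angular": [0,0,0]},
  ],
)

```text
clock: 2.35
position: [499.5, -218.0, 180.0]
ee_rot: [0.998, 0.062, 0.0, -0.0]
contact_force: [-0.4, -0.1, -0.1]
gripper_width: 42.5
```

```bash
python3 - <<'E'
from h import *
c,th,cs=boxpose()
a=snap('wrist'); cv2.imwrite('pics/w1.png',a)
s=arm.read_state();print(s['clock'],s['position'],s['joints'],s['gripper_width'])
f=np.load('wrist.npz');print(-f['R'].T@np.ravel(f['t']),f['R'])
for x in (60,66,70): print(x,delta([500.7,-221,x],R.from_euler('z',th)*R.from_euler('x',np.pi)))
E
```

```text
2.4 [ 499.61209483 -217.99562707  180.16745798] [-1.13943922e-01  2.93293183e-01 -2.65149381e-01 -8.97022961e-05
 -1.01192186e+00  1.80860984e+00] 42.774675733296355
[ 579.03261289 -208.89716765  323.5175894 ] [[ 1.23025033e-01 -9.92403548e-01 -1.98041224e-04]
 [-9.43077551e-01 -1.16972377e-01  3.11323297e-01]
 [-3.08981510e-01 -3.81137906e-02 -9.50304038e-01]]
60 (array([ 0.07,  0.31, 12.02]), array([ 0.   , -0.   ,  0.002]))
66 (array([ 0.07,  0.31, 11.42]), array([ 0.   , -0.   ,  0.002]))
70 (array([ 0.07,  0.31, 11.02]), array([ 0.   , -0.   ,  0.002]))
```

View pics/w1.png

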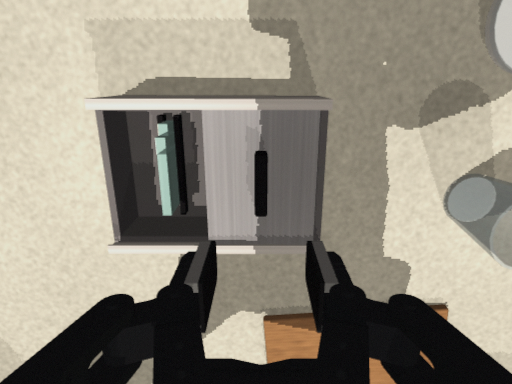

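The wrist view is aligned with the box. The bar runs (260,152) to (261,216), and the open slide's notch is at its +x end, near (163,130).

```bash
python3 - <<'E'
from h import *
c,th,cs=boxpose()
B=lambda p:(R.from_euler('z',-th).apply([*(p[:2]-c),0])[:2]).round(1)
for p in [(260,152,80),(261,216,80),(88,102,66),(330,99,66),(110,249,66),(325,246,66),(255,184,80),(268,184,80)]:
    w=px('wrist',*p); print(p,w.round(1),B(w))
E
```

```text
(260, 152, 80) [ 529.5 -214.4   80. ] [ 30.5 -36.1]
(261, 216, 80) [ 478.5 -221.4   80. ] [-21.  -36.9]
(88, 102, 66) [548.6 -81.7  66. ] [65.6 93.3]
(330, 99, 66) [ 573.1 -261.8   66. ] [ 68.  -88.5]
(110, 249, 66) [425.9 -95.9  66. ] [-57.9  94.1]
(325, 246, 66) [ 451.8 -280.6   66. ] [-54.7 -92.4]
(255, 184, 80) [ 504.3 -213.6   80. ] [  5.6 -32.3]
(268, 184, 80) [ 505.5 -223.5   80. ] [  5.6 -42.2]
```

Request:
move_arm(
  moves=[
    {"gripper": 0,"xyz": [0.35,0,6],"angular": [0,0,0.01]},
    {"gripper": 0,"xyz": [0.35,0,11.4],"angular": [0,0,0.01]},
    {"gripper": 0,"xyz": [0.35,0,11.4],"angular": [0,0,0.01]},
    {"gripper": 0,"xyz": [0.35,0,11.4],"angular": [0,0,0.01]},
    {"gripper": -1,"xyz": [0.35,0,11.4],"angular": [0,0,0.01]},
    {"gripper": -1,"xyz": [0.35,0,11.4],"angular": [0,0,0.01]},
    {"gripper": -1,"xyz": [0.35,0,11.4],"angular": [0,0,0.01]},
    {"gripper": -1,"xyz": [0.35,0,11.4],"angular": [0,0,0.01]},
  ],
)

```text
clock: 3.4
position: [504.5, -218.8, 68.0]
ee_rot: [0.998, 0.057, 0.002, 0.001]
contact_force: [-1.3, 1.6, 7.7]
gripper_width: 8.2
```

Request:
move_arm(
  moves=[
    {"gripper": -1,"xyz": [0,-1.5,0],"angular": [0,0,0]},
    {"gripper": -1,"xyz": [0,-3,0],"angular": [0,0,0]},
    {"gripper": -1,"xyz": [-0.1,-4.5,0],"angular": [0,0,0]},
    {"gripper": -1,"xyz": [-0.1,-6,0],"angular": [0,0,0]},
    {"gripper": -1,"xyz": [-0.1,-7.5,0],"angular": [0,0,0]},
    {"gripper": -1,"xyz": [-0.1,-8.5,0],"angular": [0,0,0]},
    {"gripper": -1,"xyz": [-0.1,-8.5,0],"angular": [0,0,0]},
    {"gripper": -1,"xyz": [-0.1,-8.5,0],"angular": [0,0,0]},
  ],
)

```text
clock: 4.4
position: [494.1, -134.0, 68.0]
ee_rot: [0.998, 0.057, 0.002, 0.0]
contact_force: [-1.5, 0.7, 9.9]
gripper_width: 8.1
```

Request:
move_arm(
  moves=[
    {"gripper": -1,"xyz": [0,-0.3,0],"angular": [0,0,0]},
    {"gripper": -1,"xyz": [0,-0.4,0],"angular": [0,0,0]},
    {"gripper": -1,"xyz": [0,-0.4,0],"angular": [0,0,0]},
  ],
)

```text
clock: 4.78
position: [494.1, -133.3, 68.0]
ee_rot: [0.998, 0.057, 0.002, 0.002]
contact_force: [0.5, -14.6, 4.2]
gripper_width: 8.0
```

The cover is at its stop (a 14.6 N reaction, no further travel). Next I release, lift and look at the uncovered slide.

Request:
move_arm(
  moves=[
    {"gripper": 0,"xyz": [0,0,0],"angular": [0,0,0]},
    {"gripper": 0,"xyz": [0,0,0],"angular": [0,0,0]},
    {"gripper": 0,"xyz": [0,0,-6],"angular": [0,0,0]},
    {"gripper": 0,"xyz": [0,2,-12],"angular": [0,0,-0.015]},
    {"gripper": 0,"xyz": [0,9,-12],"angular": [0,0,-0.015]},
    {"gripper": 0,"xyz": [0,9,-12],"angular": [0,0,-0.015]},
    {"gripper": 0,"xyz": [0,9,-12],"angular": [0,0,-0.015]},
    {"gripper": 0,"xyz": [0,9,-12],"angular": [0,0,-0.015]},
  ],
)

```text
clock: 5.78
position: [502.0, -218.6, 185.2]
ee_rot: [0.998, 0.064, -0.001, -0.0]
contact_force: [0.6, -0.0, -0.4]
gripper_width: 42.6
```

```bash
python3 - <<'E'
from h import *
a=snap('wrist'); crop('wrist',70,80,350,270,2.8,'w2')
s=arm.read_state();print(s['clock'],s['position'],s['gripper_width'],R.from_quat(s['ee_rot']).as_matrix().round(3))
E
```

```text
5.825 [ 502.17187463 -218.52641274  185.33692811] 42.66709197636877 [[ 0.992  0.128 -0.001]
 [ 0.128 -0.992  0.   ]
 [-0.001 -0.001 -1.   ]]
```

View pics/w2.png

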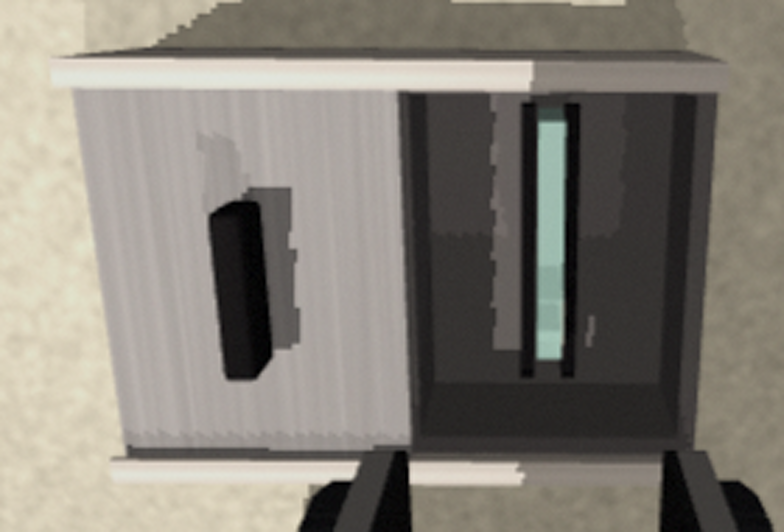

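The covered slide runs from (552,122) to (549,360) in the crop. The notch step is near the lower (box −x) end, so the frosted end points to −x and the frosted face to −y. I'll grip the +x half, with the tool turned half round so the final tilt stays within joint 6's range.

```bash
python3 - <<'E'
from h import *
c,th=np.array([498.5,-181.]),.13
B=lambda p:(R.from_euler('z',-th).apply([*(p[:2]-c),0])[:2]).round(1)
W=lambda x,y:(R.from_euler('z',th).apply([x,y,0])[:2]+c)
for u,v,z in [(552,122,46),(549,360,46),(549,360,36),(549,300,46),(549,330,36),(538,200,46),(566,200,46),(242,203,80),(240,370,80)]:
    w=px('wrist',70+u/2.8,80+v/2.8,z); print(u,v,z,w.round(1),B(w))
print('depth',[px('wrist',70+551/2.8,80+v/2.8).round() for v in (150,200,250,285,310,330,350)])
E
```

```text
552 122 46 [ 548.7 -218.6   46. ] [ 44.9 -43.8]
549 360 46 [ 472.6 -227.9   46. ] [-31.8 -43.1]
549 360 36 [ 468.7 -228.5   36. ] [-35.7 -43.3]
549 300 46 [ 492.9 -225.1   46. ] [-11.2 -43. ]
549 330 36 [ 479.4 -227.1   36. ] [-25.  -43.2]
538 200 46 [ 524.6 -217.5   46. ] [ 21.2 -39.6]
566 200 46 [ 525.7 -226.    46. ] [ 21.1 -48.2]
242 203 80 [ 520.4 -136.8   80. ] [27.4 41. ]
240 370 80 [ 471.2 -137.7   80. ] [-21.4  46.5]
depth [array([ 541., -219.,   48.]), array([ 525., -221.,   47.]), array([ 510., -223.,   48.]), array([ 498., -225.,   46.]), array([ 490., -226.,   46.]), array([ 483., -227.,   47.]), array([ 473., -229.,   36.])]
```

Request:
move_arm(
  moves=[
    {"gripper": 0,"xyz": [2.18,0.58,0],"angular": [0,0,0.4]},
    {"gripper": 0,"xyz": [2.18,0.58,0],"angular": [0,0,0.8]},
    {"gripper": 0,"xyz": [2.18,0.58,0],"angular": [0,0,1.2]},
    {"gripper": 0,"xyz": [2.18,0.58,0],"angular": [0,0,1.6]},
    {"gripper": 0,"xyz": [2.18,0.58,0],"angular": [0,0,1.6]},
    {"gripper": 0,"xyz": [2.18,0.58,0],"angular": [0,0,1.6]},
    {"gripper": 0,"xyz": [2.18,0.58,0],"angular": [0,0,1.6]},
    {"gripper": 0,"xyz": [2.18,0.58,0],"angular": [0,0,1.6]},
    {"gripper": 0,"xyz": [2.18,0.58,0],"angular": [0,0,1.6]},
    {"gripper": 0,"xyz": [2.18,0.58,0],"angular": [0,0,1.6]},
  ],
)

```text
clock: 7.08
position: [524.8, -221.7, 185.6]
ee_rot: [0.742, -0.671, -0.0, 0.0]
contact_force: [-0.3, 1.1, 0.1]
gripper_width: 42.6
```

Request:
move_arm(
  moves=[
    {"gripper": 0,"xyz": [0,0,0],"angular": [0,0,0.4]},
    {"gripper": 0,"xyz": [0,0,0],"angular": [0,0,0.8]},
    {"gripper": 0,"xyz": [0,0,0],"angular": [0,0,1.2]},
    {"gripper": 0,"xyz": [0,0,0],"angular": [0,0,1.54]},
    {"gripper": 0,"xyz": [0,0,0],"angular": [0,0,1.54]},
    {"gripper": 0,"xyz": [0,0,0],"angular": [0,0,1.54]},
    {"gripper": 0,"xyz": [0,0,0],"angular": [0,0,1.54]},
    {"gripper": 0,"xyz": [0,0,0],"angular": [0,0,1.54]},
    {"gripper": 0,"xyz": [0,0,0],"angular": [0,0,1.54]},
    {"gripper": 0,"xyz": [0,0,0],"angular": [0,0,1.54]},
  ],
)

```text
clock: 8.32
position: [524.8, -222.2, 185.7]
ee_rot: [-0.066, 0.998, 0.0, -0.0]
contact_force: [-0.3, -0.5, 0.4]
gripper_width: 42.5
```

```bash
python3 - <<'E'
from h import *
s=arm.read_state();print(s['clock'],s['position'],s['joints'])
print(delta([524.5,-221.5,23],R.from_euler('z',.127-np.pi)*R.from_euler('x',np.pi)))
E
```

```text
8.325 [ 524.75259914 -222.15396279  185.71165848] [-1.16248288e-01  3.28630292e-01 -1.97578504e-01 -3.76603843e-05
 -1.04484523e+00 -1.32305269e+00]
(array([1.000e-02, 7.000e-02, 1.627e+01]), array([ 0.   , -0.   ,  0.004]))
```

Request:
move_arm(
  moves=[
    {"gripper": 0,"xyz": [0,0.05,6],"angular": [0,0,0]},
    {"gripper": 0,"xyz": [0,0.05,11],"angular": [0,0,0]},
    {"gripper": 0,"xyz": [0,0.05,14],"angular": [0,0,0]},
    {"gripper": 0,"xyz": [0,0.05,16.2],"angular": [0,0,0]},
    {"gripper": 0,"xyz": [0,0.05,16.2],"angular": [0,0,0]},
    {"gripper": -1,"xyz": [0,0.05,16.2],"angular": [0,0,0]},
    {"gripper": -1,"xyz": [0,0.05,16.2],"angular": [0,0,0]},
    {"gripper": -1,"xyz": [0,0.05,16.2],"angular": [0,0,0]},
    {"gripper": -1,"xyz": [0,0.05,16.2],"angular": [0,0,0]},
  ],
)

```text
clock: 9.45
position: [525.6, -221.8, 25.1]
ee_rot: [-0.064, 0.998, -0.0, 0.001]
contact_force: [-0.6, 4.4, 6.7]
gripper_width: 6.8
```

Request:
move_arm(
  moves=[
    {"gripper": -1,"xyz": [0,0,-2],"angular": [0,0,0]},
    {"gripper": -1,"xyz": [0,0,-5],"angular": [0,0,0]},
    {"gripper": -1,"xyz": [0,0,-9],"angular": [0,0,0]},
    {"gripper": -1,"xyz": [0,0,-14],"angular": [0,0,0]},
    {"gripper": -1,"xyz": [0,0,-20],"angular": [0,0,0]},
    {"gripper": -1,"xyz": [0,0,-20],"angular": [0,0,0]},
    {"gripper": -1,"xyz": [0,0,-20],"angular": [0,0,0]},
  ],
)

```text
clock: 10.32
position: [523.9, -222.1, 223.2]
ee_rot: [-0.064, 0.998, 0.0, -0.0]
contact_force: [-0.5, 0.1, -1.6]
gripper_width: 6.8
```

```bash
cat >> h.py <<'E'
def final(phi,p,gx=-16.,gz=38.,pad=(521.5,178.7),zl=200.):
    f=np.array([np.cos(phi),np.sin(phi),0]); up=np.array([0,0,1.])
    z=np.cos(p)*f-np.sin(p)*up; x=np.array([np.sin(phi),-np.cos(phi),0]); y=np.cross(z,x)
    rot=R.from_matrix(np.c_[x,y,z])      # tool; slide x=x, slide y=-y, slide z=-z
    lab=np.array([*pad,zl]); g=lab-((27-gx)*x+4*(-y)+(18-gz)*(-z))
    return g+19*z, rot
E
python3 - <<'E'
from h import *
a=snap('wrist'); cv2.imwrite('pics/w3.png',a)
s=arm.read_state();print(s['clock'],s['position'],s['joints'],s['gripper_width'])
for phi in (.6,): 
    for p in (1.57,.75):
        t,r=final(phi,p); print(phi,p,t.round(),delta(t,r))
E
```

```text
10.375 [ 523.53282406 -222.03965251  222.26189648] [-1.16550356e-01  2.97462602e-01 -1.45135923e-01 -5.44169924e-04
 -1.13117761e+00 -1.32555645e+00] 6.785067340421406
0.6 1.57 [494. 212. 201.] (array([-2.63, 43.42,  2.17]), array([ 4.000e-03, -1.000e-03, -2.042e+00]))
0.6 0.75 [494. 212. 198.] (array([-2.68, 43.44,  2.5 ]), array([ 0.512, -0.831, -1.909]))
```

View pics/w3.png

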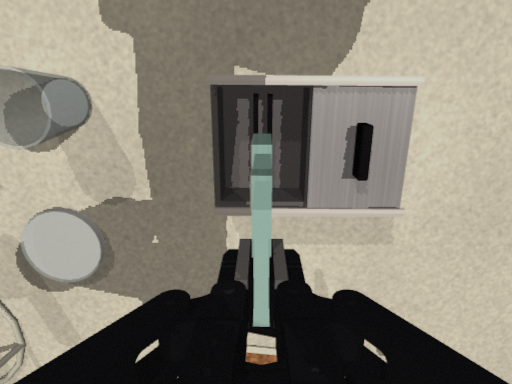

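The slide is held clear of the box with its notch at the far end (262,140). The cover stayed across.

Request:
move_arm(
  moves=[
    {"gripper": -1,"xyz": [-2.6,43.4,0],"angular": [0,0,-2.04]},
    {"gripper": -1,"xyz": [-2.6,43.4,0],"angular": [0,0,-2.04]},
    {"gripper": -1,"xyz": [-2.6,43.4,0],"angular": [0,0,-2.04]},
    {"gripper": -1,"xyz": [-2.6,43.4,0],"angular": [0,0,-2.04]},
    {"gripper": -1,"xyz": [-2.6,43.4,0],"angular": [0,0,-2.04]},
    {"gripper": -1,"xyz": [-2.6,43.4,0],"angular": [0,0,-2.04]},
    {"gripper": -1,"xyz": [-2.6,43.4,0],"angular": [0,0,-2.04]},
    {"gripper": -1,"xyz": [-2.6,43.4,0],"angular": [0,0,-2.04]},
    {"gripper": -1,"xyz": [-2.6,43.4,0],"angular": [0,0,-2.04]},
    {"gripper": -1,"xyz": [-2.6,43.4,0],"angular": [0,0,-2.04]},
  ],
)

```text
clock: 11.62
position: [493.8, 211.2, 221.4]
ee_rot: [0.844, -0.536, -0.001, 0.002]
contact_force: [-0.3, 0.1, -1.1]
gripper_width: 6.6
```

```bash
python3 - <<'E'
from h import *
s=arm.read_state();print(s['clock'],s['position'],s['joints'],s['gripper_width'])
for phi in (.6,.7): 
    for p in (1.57,1.1,.75):
        t,r=final(phi,p); print(phi,p,t.round(),delta(t,r))
E
```

```text
11.625 [493.79955893 211.23948444 221.41454191] [ 7.06243089e-01  2.45595975e-01 -2.20115925e-01 -1.72746577e-04
 -1.10991435e+00 -2.66300639e-01] 6.627145348478823
0.6 1.57 [494. 212. 201.] (array([-0.06, -0.05,  2.04]), array([ 0.006, -0.001, -0.16 ]))
0.6 1.1 [494. 212. 199.] (array([-0.06, -0.05,  2.23]), array([ 0.475, -0.038, -0.157]))
0.6 0.75 [494. 212. 198.] (array([-0.07, -0.1 ,  2.37]), array([ 0.824, -0.066, -0.151]))
0.7 1.57 [491. 209. 201.] (array([0.07, 0.36, 2.04]), array([ 0.006, -0.001, -0.26 ]))
0.7 1.1 [491. 209. 199.] (array([0.07, 0.36, 2.24]), array([ 0.473, -0.062, -0.255]))
0.7 0.75 [491. 209. 198.] (array([0.05, 0.31, 2.37]), array([ 0.821, -0.107, -0.245]))
```

Request:
move_arm(
  moves=[
    {"gripper": -1,"xyz": [0.05,0.3,1],"angular": [0.2,-0.03,-0.06]},
    {"gripper": -1,"xyz": [0.05,0.3,1.5],"angular": [0.4,-0.05,-0.12]},
    {"gripper": -1,"xyz": [0.05,0.3,2],"angular": [0.6,-0.08,-0.18]},
    {"gripper": -1,"xyz": [0.05,0.3,2.4],"angular": [0.82,-0.11,-0.245]},
    {"gripper": -1,"xyz": [0.05,0.3,2.4],"angular": [0.82,-0.11,-0.245]},
    {"gripper": -1,"xyz": [0.05,0.3,2.4],"angular": [0.82,-0.11,-0.245]},
    {"gripper": -1,"xyz": [0.05,0.3,2.4],"angular": [0.82,-0.11,-0.245]},
    {"gripper": -1,"xyz": [0.05,0.3,2.4],"angular": [0.82,-0.11,-0.245]},
    {"gripper": -1,"xyz": [0.05,0.3,2.4],"angular": [0.82,-0.11,-0.245]},
  ],
)

```text
clock: 12.75
position: [494.4, 205.4, 197.1]
ee_rot: [0.83, -0.387, 0.165, -0.365]
contact_force: [-0.2, -0.2, -0.8]
gripper_width: 6.7
```

```bash
python3 - <<'E'
from h import *
snap('top'); snap('scene'); snap('wrist')
f=[np.load(n+'.npz')['p'] for n in ('top','wrist')]
a=cv2.resize(f[0][130:280,140:280],(560,600)); b=cv2.resize(np.load('scene.npz')['p'][80:230,180:340],(640,600))
cv2.imwrite('pics/f.png',cv2.resize(np.hstack([a,b]),(800,400)))
s=arm.read_state();print(s['clock'],s['position'],s['joints'],s['gripper_width'],s['contact_force'])
t,r=final(.7,.75); print(t,delta(t,r)); M=R.from_quat(s['ee_rot']).as_matrix();print('y angle',np.arccos(-M[2,1]))
pos=s['position']-19*M[:,2]+43*M[:,0]-4*M[:,1]+20*M[:,2];print('label est',pos)
for u,v in [(333*.64,299*.64)]: print(px('top',u,v).round())
E
```

```text
12.9 [494.44923354 205.86402409 197.72273559] [ 0.57570983  0.04279276 -0.57873609 -0.66397573 -0.16060071  0.73688271] 6.5453539922768815 [-0.15441282  0.12350969 -1.50593255]
[491.15362861 209.36035216 197.75488328] (array([-0.48,  0.02, -0.02]), array([-0.006,  0.007, -0.005]))
y angle 0.7439914096985537
label est [524.85406416 175.23727675 199.60651417]
[522. 180.  12.]
```

View pics/f.png

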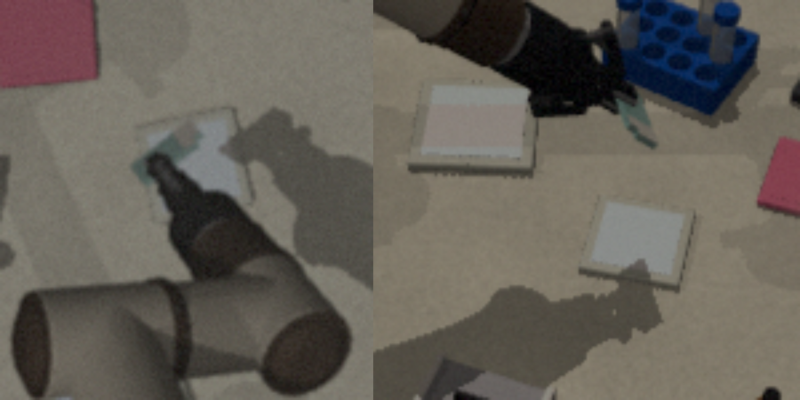

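The top view shows the slide over the pad with its whitish frosted end near (193,135). Joint 5 sits at its limit (−0.16), so I'll back the tilt off a little.

```bash
python3 - <<'E'
from h import *
print(px('top',212.4,180.6,200),px('top',212.4,180.6))
for zl in (200,215):
    t,r=final(.65,.83,zl=zl); print(delta(t,r))
E
```

```text
[522.38272498 163.25319243 200.        ] [520.10577441 161.88858628 212.5116128 ]
(array([-0.49, -0.14,  0.11]), array([-0.086,  0.043,  0.03 ]))
(array([-0.51, -1.24, -0.91]), array([-0.086,  0.043,  0.03 ]))
```

Request:
move_arm(
  moves=[
    {"gripper": -1,"xyz": [-0.4,0,0],"angular": [-0.05,0.02,0.015]},
    {"gripper": -1,"xyz": [-0.8,-0.1,0.1],"angular": [-0.09,0.04,0.03]},
    {"gripper": -1,"xyz": [-0.8,-0.1,0.1],"angular": [-0.09,0.04,0.03]},
    {"gripper": -1,"xyz": [-0.8,-0.1,0.1],"angular": [-0.09,0.04,0.03]},
    {"gripper": -1,"xyz": [-0.8,-0.1,0.1],"angular": [-0.09,0.04,0.03]},
    {"gripper": -1,"xyz": [-0.8,-0.1,0.1],"angular": [-0.09,0.04,0.03]},
  ],
)

```text
clock: 13.65
position: [501.0, 199.2, 201.8]
ee_rot: [0.839, -0.409, 0.143, -0.329]
contact_force: [0.5, -1.2, -1.3]
gripper_width: 6.7
```

```bash
python3 - <<'E'
from h import *
snap('top'); snap('wrist')
a=np.load('top.npz')['p'][155:215,180:250]; b=np.load('wrist.npz')['p']
cv2.imwrite('pics/f2.png',np.hstack([cv2.resize(a,(448,384),interpolation=2),cv2.resize(b,(350,384))]))
s=arm.read_state();print(s['clock'],s['position'],s['joints'],s['gripper_width'],np.abs(s['joint_vel']).max())
M=R.from_quat(s['ee_rot']).as_matrix();print('y angle',np.arccos(-M[2,1]))
print('label est',s['position']-19*M[:,2]+43*M[:,0]-4*M[:,1]+20*M[:,2])
E
```

```text
13.75 [500.93485785 199.14265065 201.74612933] [ 0.63967863  0.04244566 -0.64144501 -0.29288007 -0.16052649  0.29671186] 6.351786283663682 0.0033634833909887765
y angle 0.8373745121843316
label est [530.70491789 167.84904174 202.41960269]
```

View pics/f2.png

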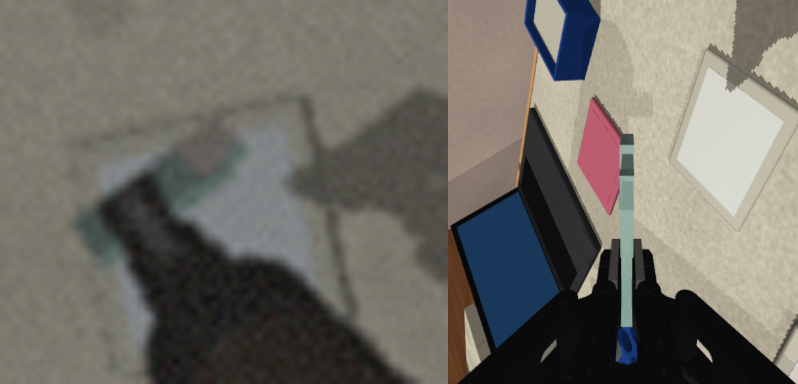

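```bash
python3 - <<'E'
from h import *
print('visual',px('top',212.3,178,203),px('top',212.3,178))
for zl,p in ((225,.85),(230,.87)):
    t,r=final(.68,p,zl=zl,pad=(521,182)); print(t,delta(t,r))
E
```

```text
visual [529.15837339 163.52813558 203.        ] [528.67175104 163.24438928 205.59006383]
[491.11201449 213.1310346  223.11134782] (array([-1.77, -1.48, -1.48]), array([-0.013,  0.019, -0.022]))
[491.08321512 213.10774566 228.18502275] (array([-1.78, -1.81, -1.85]), array([-0.033,  0.02 , -0.022]))
```

Request:
move_arm(
  moves=[
    {"gripper": -1,"xyz": [-0.9,-0.9,-0.9],"angular": [-0.02,0.01,-0.01]},
    {"gripper": -1,"xyz": [-1.8,-1.8,-1.9],"angular": [-0.03,0.02,-0.02]},
    {"gripper": -1,"xyz": [-1.8,-1.8,-1.9],"angular": [-0.03,0.02,-0.02]},
    {"gripper": -1,"xyz": [-1.8,-1.8,-1.9],"angular": [-0.03,0.02,-0.02]},
    {"gripper": -1,"xyz": [-1.8,-1.8,-1.9],"angular": [-0.03,0.02,-0.02]},
    {"gripper": -1,"xyz": [-1.8,-1.8,-1.9],"angular": [-0.03,0.02,-0.02]},
  ],
)

```text
clock: 14.5
position: [493.2, 210.0, 231.2]
ee_rot: [0.848, -0.405, 0.144, -0.311]
contact_force: [0.3, -0.7, -0.7]
gripper_width: 6.9
```

```bash
cat > chk.py <<'E'
from h import *
s=arm.read_state();print(s['clock'],s['position'],s['joints'].round(4),s['gripper_width'],np.abs(s['joint_vel']).max())
M=R.from_quat(s['ee_rot']).as_matrix();print('y angle',np.arccos(-M[2,1]))
print('label est',s['position']-19*M[:,2]+43*M[:,0]-4*M[:,1]+20*M[:,2])
E
python3 chk.py
```

```text
14.5 [493.17228501 210.01021804 231.17314056] [ 0.7116 -0.0144 -0.7266  0.0773 -0.1605 -0.103 ] 6.854571699343982 0.006792376824771032
y angle 0.8722551548414501
label est [523.19877126 178.99031879 232.64825883]
```

```bash
python3 - <<'E'
from h import *
for phi in (.55,.4): t,r=final(phi,.84,zl=220,pad=(521,180)); print(t,delta(t,r))
E
```

```text
[495.41611465 214.75281836 218.07479182] (array([-0.22,  0.48,  1.31]), array([0.033, 0.093, 0.096]))
[500.89679038 218.18578972 218.07479182] (array([-0.14, -0.01,  1.72]), array([0.033, 0.191, 0.209]))
```

Request:
move_arm(
  moves=[
    {"gripper": -1,"xyz": [-0.1,0.2,0.6],"angular": [0.01,0.05,0.05]},
    {"gripper": -1,"xyz": [-0.2,0.3,1.2],"angular": [0.02,0.1,0.1]},
    {"gripper": -1,"xyz": [-0.15,0.2,1.5],"angular": [0.03,0.15,0.16]},
    {"gripper": -1,"xyz": [-0.15,0,1.7],"angular": [0.03,0.19,0.21]},
    {"gripper": -1,"xyz": [-0.15,0,1.7],"angular": [0.03,0.19,0.21]},
    {"gripper": -1,"xyz": [-0.15,0,1.7],"angular": [0.03,0.19,0.21]},
    {"gripper": -1,"xyz": [-0.15,0,1.7],"angular": [0.03,0.19,0.21]},
    {"gripper": -1,"xyz": [-0.15,0,1.7],"angular": [0.03,0.19,0.21]},
    {"gripper": -1,"xyz": [-0.15,0,1.7],"angular": [0.03,0.19,0.21]},
  ],
)

```text
clock: 15.62
position: [494.9, 220.0, 265.2]
ee_rot: [0.788, -0.524, 0.181, -0.268]
contact_force: [-0.5, -0.2, -1.0]
gripper_width: 6.8
```

```bash
python3 chk.py; python3 - <<'E'
from h import *
snap('top');snap('scene')
a=np.load('top.npz')['p'][155:275,180:380]; b=np.load('scene.npz')['p'][80:310,160:440]
cv2.imwrite('pics/f3.png',np.hstack([cv2.resize(a,(400,400)),cv2.resize(b,(400,400))]))
E
```

```text
15.625 [494.93592782 219.97339284 265.16896652] [ 0.6264 -0.0577 -0.9135  1.124  -0.1604 -1.2999] 6.8256440507268445 0.005646129978832377
y angle 0.9118866511326912
label est [514.97435692 181.75083976 267.03920596]
```

View pics/f3.png

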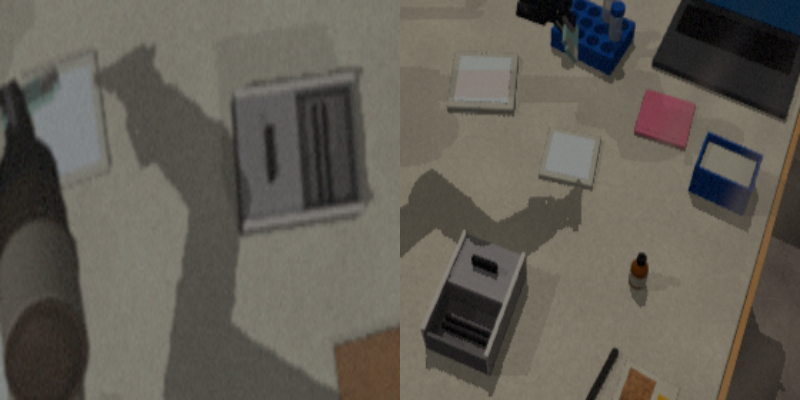

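Joint 5's limit pushed the pose off its target, with the label at about 267 mm. I'll untilt, then tilt along an azimuth away from the arm's plane so joint 5 gets clear of its limit.

```bash
python3 - <<'E'
from h import *
for phi,p in ((.15,1.25),(.15,.82)): t,r=final(phi,p,zl=210,pad=(521,180)); print(t,delta(t,r))
E
```

```text
[510.50906449 221.90277721 209.68769517] (array([0.39, 2.19, 5.32]), array([-0.337,  0.111,  0.22 ]))
[511.0078563  221.97816222 208.002261  ] (array([0.4 , 2.26, 5.48]), array([0.091, 0.155, 0.19 ]))
```

Request:
move_arm(
  moves=[
    {"gripper": -1,"xyz": [0.1,0.5,1],"angular": [-0.15,0.03,0.05]},
    {"gripper": -1,"xyz": [0.2,1,2.5],"angular": [-0.33,0.06,0.1]},
    {"gripper": -1,"xyz": [0.4,2.2,5.3],"angular": [-0.33,0.11,0.22]},
    {"gripper": -1,"xyz": [0.4,2.2,5.3],"angular": [-0.33,0.11,0.22]},
    {"gripper": -1,"xyz": [0.4,2.2,5.3],"angular": [-0.33,0.11,0.22]},
    {"gripper": -1,"xyz": [0.4,2.2,5.3],"angular": [-0.33,0.11,0.22]},
    {"gripper": -1,"xyz": [0.4,2.2,5.3],"angular": [-0.33,0.11,0.22]},
  ],
)

```text
clock: 16.6
position: [509.8, 220.9, 209.9]
ee_rot: [0.748, -0.643, 0.106, -0.124]
contact_force: [0.0, -0.6, 0.2]
gripper_width: 6.7
```

```bash
python3 chk.py;python3 - <<'E'
from h import *
for phi,p in ((.15,1.25),(.1,.82)): t,r=final(phi,p,zl=210,pad=(521,180)); print(t,delta(t,r))
E
```

```text
16.6 [509.80058447 220.87562961 209.87970148] [ 0.7934  0.1412 -0.5463  0.3258 -0.642  -0.8816] 6.673391520866264 0.006070580717032795
y angle 1.2428384178557719
label est [520.30830079 178.97669126 210.13828009]
[510.50906449 221.90277721 209.68769517] (array([-0.09, -0.07,  0.05]), array([-0.007,  0.002, -0.   ]))
[513.11837756 222.42509949 208.002261  ] (array([-0.1 , -0.27,  0.29]), array([0.423, 0.028, 0.043]))
```

Joint 5 is now at −0.64, with joint 4 on the intended side. Next I tilt gradually.

Request:
move_arm(
  moves=[
    {"gripper": -1,"xyz": [0,-0.1,0.1],"angular": [0.1,0.01,0.01]},
    {"gripper": -1,"xyz": [0,-0.15,0.15],"angular": [0.2,0.015,0.02]},
    {"gripper": -1,"xyz": [-0.1,-0.2,0.2],"angular": [0.3,0.02,0.03]},
    {"gripper": -1,"xyz": [-0.1,-0.25,0.3],"angular": [0.38,0.03,0.04]},
    {"gripper": -1,"xyz": [-0.1,-0.25,0.3],"angular": [0.42,0.03,0.04]},
    {"gripper": -1,"xyz": [-0.1,-0.25,0.3],"angular": [0.42,0.03,0.04]},
    {"gripper": -1,"xyz": [-0.1,-0.25,0.3],"angular": [0.42,0.03,0.04]},
    {"gripper": -1,"xyz": [-0.1,-0.25,0.3],"angular": [0.42,0.03,0.04]},
  ],
)

```text
clock: 17.6
position: [514.9, 216.2, 235.3]
ee_rot: [0.699, -0.627, 0.226, -0.259]
contact_force: [-0.0, 0.8, -0.9]
gripper_width: 6.4
```

```bash
python3 chk.py;python3 - <<'E'
from h import *
snap('top');snap('wrist')
a=np.load('top.npz')['p'][155:215,180:250]; b=np.load('wrist.npz')['p']
cv2.imwrite('pics/f4.png',np.hstack([cv2.resize(a,(448,384),interpolation=2),cv2.resize(b,(350,384))]))
E
```

```text
17.6 [514.86560191 216.17411315 235.2783811 ] [ 0.3398  0.0193 -0.9363  2.0529 -0.1596 -2.2394] 6.3744981656247015 0.03301903430748443
y angle 0.8691655975328074
label est [523.29639871 173.83351336 236.76002696]
```

View pics/f4.png

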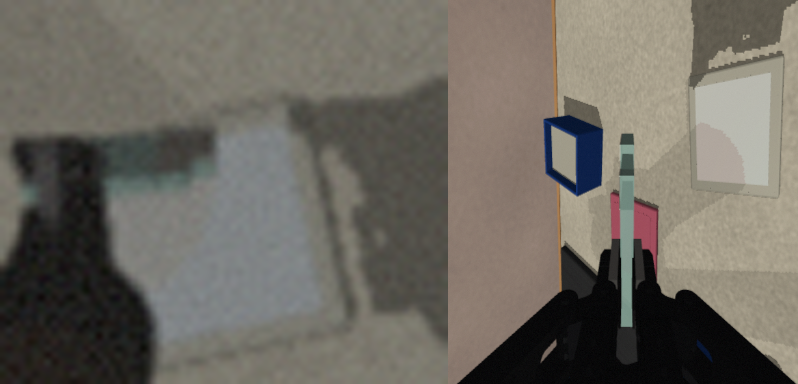

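Joint 4 also ran to its limit, so the wrist is offset rather than spherical. I'll fit the kinematics to the joint and pose pairs logged so far and pick a configuration clear of all limits.

```bash
cat > kin.py <<'E'
from h import *
import itertools
from scipy.optimize import least_squares
D=[([1.60157,.38547,.00674,-.00042,-1.19398,-.25864],[141.03,608.34,230.33],[.9935,-.11376,0,.00098]),
([.50862,.00762,-.57161,0,-.99056,1.18498],[390.15,34.57,196.9],[.998,.061,0,0]),
([-.11394,.29329,-.26515,-.0001,-1.01192,1.80861],[499.61,-218,180.17],[.998,.062,0,0]),
([-.11625,.32863,-.19758,0,-1.04485,-1.32305],[524.75,-222.15,185.71],[-.066,.998,0,0]),
([-.11655,.29746,-.14514,-.00054,-1.13118,-1.32556],[523.53,-222.04,222.26],[-.064,.998,0,0]),
([.70624,.2456,-.22012,-.00017,-1.10991,-.2663],[493.8,211.24,221.41],[.844,-.536,-.001,.002]),
([.57571,.04279,-.57874,-.66398,-.1606,.73688],[494.45,205.86,197.72],[.83,-.387,.165,-.365]),
([.63968,.04245,-.64145,-.29288,-.16053,.29671],[500.93,199.14,201.75],[.839,-.409,.143,-.329]),
([.7116,-.0144,-.7266,.0773,-.1605,-.103],[493.17,210.01,231.17],[.848,-.405,.144,-.311]),
([.6264,-.0577,-.9135,1.124,-.1604,-1.2999],[494.94,219.97,265.17],[.788,-.524,.181,-.268]),
([.7934,.1412,-.5463,.3258,-.642,-.8816],[509.8,220.88,209.88],[.748,-.643,.106,-.124]),
([.3398,.0193,-.9363,2.0529,-.1596,-2.2394],[514.87,216.17,235.28],[.699,-.627,.226,-.259])]
e=lambda a,t:R.from_euler(a,t)
def chain(q,s4,s6):
    r1=e('z',q[0]);r2=r1*e('y',q[1]);r3=r2*e('y',-q[2]);r4=r3*e('x',s4*q[3]);r5=r4*e('y',-q[4]);return [r1,r2,r3,r4,r5,r5*e('x',s6*q[5])]
best=None
for s4,s6 in itertools.product((1,-1),repeat=2):
    rel=[chain(q,s4,s6)[5].inv()*R.from_quat(o) for q,_,o in D]; m=R.concatenate(rel).mean()
    err=max((m.inv()*r).magnitude() for r in rel)
    if best is None or err<best[0]: best=(err,s4,s6,m)
err,S4,S6,M0=best
A=[];y=[]
for q,p,_ in D:
    c=chain(q,S4,S6); A.append(np.hstack([k.as_matrix() for k in (c[0],c[1],c[2],c[3],c[4],c[5])])); y+=p
A=np.vstack(A);y=np.array(y);V=np.linalg.solve(A.T@A+1e-3*np.eye(18),A.T@y)
def fk(q):
    c=chain(q,S4,S6); return np.hstack([k.as_matrix() for k in c])@V, c[5]*M0
if __name__=='__main__':
    print(err,S4,S6,np.abs(A@V-y).max(),np.linalg.norm(A@V-y)/6);print(V.reshape(6,3).round(1))
E
python3 kin.py
```

```text
0.002731799824932578 -1 -1 0.8520710736798947 0.3736054613076433
[[ 9.400e+00 -4.000e-01  1.592e+02]
 [-2.400e+00 -4.000e-01  5.596e+02]
 [ 2.075e+02 -4.000e-01 -6.000e-01]
 [ 2.075e+02 -7.940e+01  1.000e-01]
 [ 1.474e+02 -7.940e+01  2.000e-01]
 [ 1.474e+02  4.000e-01  1.000e-01]]
```

The fit is good (0.9 mm, 0.003 rad). Now I search for a reachable final pose with joint margins.

```bash
cat > srch.py <<'E'
from kin import *
lo=np.array([-3.14,-1.21,-1.07,-3.16,-2.99,-3.1])+.08; hi=np.array([3.14,2.06,1.41,2.05,-.16,3.1])-.08
q0=np.array([.7934,.1412,-.5463,.3258,-.642,-.8816])
def ik(t,r,q):
    f=lambda q:np.r_[(fk(q)[0]-t)/100,(fk(q)[1].inv()*r).as_rotvec()]
    s=least_squares(f,np.clip(q,lo+1e-3,hi-1e-3),bounds=(lo,hi)); return s.x,np.linalg.norm(s.fun)
if __name__=='__main__':
    print('cur',arm.read_state()['joints'].round(3))
    for zl in (150,200,240):
      for p in (.75,.85):
        for phi in np.arange(-1.2,2.4,.3):
          t,r=final(phi,p,zl=zl,pad=(521,180))
          for j4 in (-2,-1,0,1):
            q,er=ik(t,r,np.array([.6,0,-.6,j4,-.6,-j4]))
            if er<.01: print(zl,p,round(phi,2),q.round(2)); break
E
python3 srch.py
```

```text
cur [ 0.342  0.021 -0.935  2.053 -0.16  -2.239]
150 0.75 -1.2 [ 0.88  0.55 -0.45  0.76 -1.18 -2.6 ]
150 0.75 -0.9 [ 0.89  0.46 -0.66  1.02 -1.   -2.6 ]
150 0.75 -0.6 [ 0.81  0.36 -0.85  1.4  -0.82 -2.65]
150 0.75 -0.3 [ 0.59  0.28 -0.98  1.95 -0.66 -2.74]
150 0.75 0.9 [ 0.29  0.16 -0.47 -1.14 -0.48  1.54]
150 0.75 1.2 [ 0.17  0.24 -0.38 -1.08 -0.79  1.77]
150 0.75 1.5 [ 0.12  0.32 -0.27 -0.98 -1.05  1.93]
150 0.75 1.8 [ 0.12  0.42 -0.14 -0.86 -1.27  2.07]
150 0.75 2.1 [ 0.15  0.51 -0.02 -0.75 -1.47  2.2 ]
150 0.85 -1.2 [ 0.86  0.51 -0.44  0.7  -1.13 -2.54]
150 0.85 -0.9 [ 0.87  0.43 -0.63  0.93 -0.94 -2.5 ]
150 0.85 -0.6 [ 0.81  0.34 -0.81  1.26 -0.75 -2.51]
150 0.85 -0.3 [ 0.61  0.26 -0.95  1.77 -0.56 -2.58]
150 0.85 0.9 [ 0.43  0.15 -0.49 -0.86 -0.41  1.19]
150 0.85 1.2 [ 0.27  0.21 -0.38 -0.92 -0.73  1.57]
150 0.85 1.5 [ 0.19  0.29 -0.28 -0.87 -0.99  1.8 ]
150 0.85 1.8 [ 0.18  0.38 -0.16 -0.78 -1.21  1.98]
150 0.85 2.1 [ 0.19  0.46 -0.05 -0.69 -1.39  2.15]
200 0.75 -1.2 [ 0.88  0.49 -0.4   0.73 -1.26 -2.53]
200 0.75 -0.9 [ 0.9   0.39 -0.6   0.95 -1.07 -2.49]
200 0.75 -0.6 [ 0.85  
[... 1076 characters left out ...]
23  0.09 -0.31 -0.91 -0.87  1.48]
240 0.75 1.5 [ 0.14  0.19 -0.19 -0.89 -1.16  1.72]
240 0.75 1.8 [ 0.12  0.3  -0.06 -0.83 -1.4   1.91]
240 0.75 2.1 [ 0.15  0.4   0.07 -0.75 -1.61  2.07]
240 0.85 -1.2 [ 0.87  0.42 -0.32  0.65 -1.29 -2.4 ]
240 0.85 -0.9 [ 0.9   0.33 -0.5   0.81 -1.1  -2.31]
240 0.85 -0.6 [ 0.88  0.23 -0.68  1.01 -0.89 -2.23]
240 0.85 -0.3 [ 0.79  0.13 -0.83  1.28 -0.66 -2.17]
240 0.85 0.0 [ 0.54  0.04 -0.94  1.73 -0.35 -2.16]
240 0.85 0.9 [ 0.52 -0.   -0.46 -0.55 -0.49  0.79]
240 0.85 1.2 [ 0.31  0.08 -0.31 -0.76 -0.84  1.31]
240 0.85 1.5 [ 0.22  0.17 -0.19 -0.78 -1.11  1.61]
240 0.85 1.8 [ 0.18  0.27 -0.07 -0.74 -1.35  1.83]
240 0.85 2.1 [ 0.19  0.36  0.05 -0.67 -1.54  2.03]
```

```bash
python3 - <<'E'
from srch import *
q=np.array([.79,.14,-.55,.33,-.64,-.88])
for phi,p in ((.15,1.25),(-.2,1.2),(-.6,1.2),(-.6,1.),(-.6,.75)):
    t,r=final(phi,p,zl=200,pad=(521,180)); q,er=ik(t,r,q); print(phi,p,q.round(2),round(er,4),delta(t,r))
E
```

```text
0.15 1.25 [ 0.79  0.16 -0.56  0.33 -0.62 -0.89] 0.0 (array([-0.45,  2.61,  2.45]), array([-0.381, -0.011, -0.036]))
-0.2 1.2 [ 0.81  0.19 -0.58  0.53 -0.66 -1.41] 0.0 (array([-0.38,  1.48,  3.44]), array([-0.327,  0.167,  0.267]))
-0.6 1.2 [ 0.82  0.27 -0.48  0.51 -0.83 -1.76] 0.0 (array([0.32, 0.27, 4.45]), array([-0.314,  0.372,  0.612]))
-0.6 1.0 [ 0.85  0.26 -0.65  0.85 -0.79 -2.11] 0.0 (array([0.33, 0.32, 4.52]), array([-0.123,  0.43 ,  0.57 ]))
-0.6 0.75 [ 0.85  0.29 -0.79  1.25 -0.87 -2.49] 0.0 (array([0.36, 0.35, 4.61]), array([0.117, 0.498, 0.512]))
```

Request:
move_arm(
  moves=[
    {"gripper": -1,"xyz": [-0.2,1,0.6],"angular": [-0.15,0,-0.01]},
    {"gripper": -1,"xyz": [-0.45,2.6,2.4],"angular": [-0.38,-0.01,-0.04]},
    {"gripper": -1,"xyz": [-0.45,2.6,2.4],"angular": [-0.38,-0.01,-0.04]},
    {"gripper": -1,"xyz": [-0.45,2.6,2.4],"angular": [-0.38,-0.01,-0.04]},
    {"gripper": -1,"xyz": [-0.45,2.6,2.4],"angular": [-0.38,-0.01,-0.04]},
    {"gripper": -1,"xyz": [-0.45,2.6,2.4],"angular": [-0.38,-0.01,-0.04]},
    {"gripper": -1,"xyz": [-0.45,2.6,2.4],"angular": [-0.38,-0.01,-0.04]},
  ],
)

```text
clock: 18.58
position: [510.7, 224.8, 200.1]
ee_rot: [0.75, -0.642, 0.104, -0.121]
contact_force: [-0.2, -0.1, -1.0]
gripper_width: 6.8
```

```bash
python3 chk.py;python3 - <<'E'
from h import *
for phi,p in ((-.2,1.2),(-.6,1.2),(-.6,.78)): t,r=final(phi,p,zl=200,pad=(521,180)); print(t,delta(t,r))
E
```

```text
18.575 [510.70292744 224.84259863 200.09210135] [ 0.7959  0.1588 -0.5509  0.3282 -0.6271 -0.8848] 6.840245413073175 0.49817037887489957
y angle 1.2500518813402035
label est [521.40399339 182.99327092 200.43989016]
[525.53380507 222.95552255 199.48260807] (array([ 0.42, -1.34,  0.51]), array([0.049, 0.12 , 0.334]))
[541.90357939 217.79910944 199.48260807] (array([ 1.18, -2.8 ,  1.  ]), array([0.047, 0.255, 0.711]))
[542.37111789 217.47924914 197.85962527] (array([ 1.22, -2.79,  1.16]), array([0.447, 0.401, 0.648]))
```

Request:
move_arm(
  moves=[
    {"gripper": -1,"xyz": [0.2,-0.6,0.2],"angular": [0.02,0.06,0.17]},
    {"gripper": -1,"xyz": [0.4,-1.3,0.5],"angular": [0.05,0.12,0.33]},
    {"gripper": -1,"xyz": [0.8,-2.1,0.7],"angular": [0.05,0.19,0.52]},
    {"gripper": -1,"xyz": [1.2,-2.8,1],"angular": [0.05,0.25,0.71]},
    {"gripper": -1,"xyz": [1.2,-2.8,1],"angular": [0.05,0.25,0.71]},
    {"gripper": -1,"xyz": [1.2,-2.8,1.1],"angular": [0.18,0.3,0.69]},
    {"gripper": -1,"xyz": [1.2,-2.8,1.1],"angular": [0.32,0.35,0.67]},
    {"gripper": -1,"xyz": [1.2,-2.8,1.15],"angular": [0.45,0.4,0.65]},
    {"gripper": -1,"xyz": [1.2,-2.8,1.15],"angular": [0.45,0.4,0.65]},
    {"gripper": -1,"xyz": [1.2,-2.8,1.15],"angular": [0.45,0.4,0.65]},
  ],
)

```text
clock: 19.82
position: [542.4, 214.7, 198.3]
ee_rot: [-0.428, 0.817, -0.341, 0.181]
contact_force: [1.0, 0.3, -0.5]
gripper_width: 6.5
```

Request:
move_arm(
  moves=[
    {"gripper": -1,"xyz": [0,0,0],"angular": [0,0,0]},
    {"gripper": -1,"xyz": [0,0,0],"angular": [0,0,0]},
    {"gripper": -1,"xyz": [0,0,0],"angular": [0,0,0]},
    {"gripper": -1,"xyz": [0,0,0],"angular": [0,0,0]},
  ],
)

```text
clock: 20.32
position: [542.4, 214.2, 198.0]
ee_rot: [-0.427, 0.817, -0.342, 0.181]
contact_force: [-0.5, -0.3, -1.3]
gripper_width: 6.7
```

```bash
python3 chk.py;python3 - <<'E'
from h import *
snap('top');snap('scene')
a=np.load('top.npz')['p'][145:235,180:370]; b=np.load('scene.npz')['p'][60:210,200:400]
cv2.imwrite('pics/f5.png',np.vstack([cv2.resize(a,(600,284),interpolation=2),cv2.resize(b,(600,316))]))
E
```

```text
20.325 [542.40575188 214.17651182 197.97906358] [ 0.853   0.2843 -0.7797  1.2083 -0.8604 -2.4557] 6.708026495617741 0.0026017148950271407
y angle 0.776334193357013
label est [520.8084353  176.82187327 200.02525407]
```

View pics/f5.png

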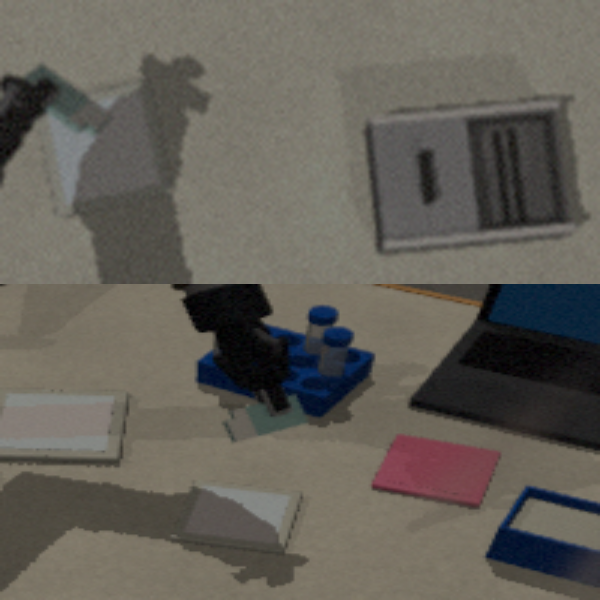

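The joints are clear of their limits and still. The label's whitish patch at (95,112) in the top crop is over the pad, and the cover is across. Handing in.

```bash
python3 -c "
from h import *
print(px('top',210.1,180.5,200), arm.job_done())"
```

```text
the job is handed in; nothing more can be done
[522.49107189 169.65537658 200.        ] None
```

I slid the cover to its stop over the other compartment and took out the slide that was under it, gripping its clear half. I handed in with that slide held, label up, over the small white light pad. No verdict is reported, so success rests on the checks below.

**Last checks, at 20.3 s:**

| Check | Measured | Required |
|---|---|---|
| Label from the pad's centre (521.5, 178.7) | about 2 mm by the arm's pose, about 9 mm by the top camera | under 35 mm |
| Label height | about 200 mm by the arm's pose | 100 to 250 mm |
| Frosted face from straight up | 0.78 rad | under 0.96 rad |
| Grasp point along the slide | about −16 mm (planned, not re-measured) | below 6 mm |
| Finger opening | 6.7 mm on an 8 mm slide, arm still | slide held, still |

- **Cover:** it stopped against a 14.6 N reaction, and the last top picture still shows it across.
- **Disagreements:** the two label readings differ by about 7 mm. The gripper read about 1.5 mm under the known thickness on both the grip bar and the slide.
- **What went wrong:** my first tilts ran joint 5 to its limit (−0.16), and the third also took joint 4 to its limit (2.05). The joint readings touched or passed the quoted limits by up to 0.003 rad. I then fitted the arm's kinematics and re-tilted in another direction, clear of the limits.
- **Not checked:** I could not see the other slide under the closed cover, so I did not verify its position. I did not re-measure the bystanders either. The measured contact forces showed no bump.

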